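# Set and lock the preload nut of a shock absorber

### The job

Screw the slotted square nut on top of the shock absorber down (clockwise from above) until you feel it bear on the spring seat, then on to the very next position where one of its slots lines up with the slot of the keeper post, and no further. Then take the locking key from its rest, lower it gently, without forcing, fully home into both slots, centred between nut and post, and let go. Leave the other things on the bench where they are.

Things in the scene. Friction and masses are not known exactly. Their poses are not given: they have to be found in the camera images.
- nut: steel preload nut, a square block 40 x 40 mm, 26 mm high, on a vertical thread, with a cross of two open slots in its top (11 mm wide, 12 mm deep, along its x and y through its axis), so that four corner blocks stand up. Origin: on its axis at its underside; x, y square to its flats, z up. Right-hand thread, 4 mm per turn: clockwise from above moves it down. It stays where it is left
- nut_mid (a point): middle of the nut: on its axis, half-way up (13 mm below its top). Grip it across two opposite flats from above; 65 mm are free around its axis at this height. Turning it takes about 0.1 N m while loose; once it meets the spring seat this climbs by about 0.1 N m within the next 0.4 rad, then by about 0.15 N m per rad. No stop marks the right place
- collar: spring seat under the nut: round aluminium disc, diameter 60 mm, about 8 mm thick, on a preloaded coil spring. Origin: on its axis, inside the spring some way below the disc; its turn has no meaning. At the start the nut is loose, a hair above the disc, and meets it only after some clockwise turning, up to half a turn or so: different each time, too little height to see or measure, to be felt
- seat (a point): where the middle of the key's underside belongs when fully home: 37.5 mm from the nut's axis towards the keeper post, at the height of the keeper's slot floor; x points from the nut's axis to the post, z up. The nut's slot floors end within 1.5 mm of this height
- keeper: fixed aluminium post 16 mm (x) by 32 mm (y), its middle 85 mm along x from this origin, its top 142.5 mm above it, with an open slot along x in its top, 11 mm wide and 12 mm deep. Origin: on the nut's axis at bench height; x towards the post. Nut and post stand on a fixed round plate, diameter 220 mm, 20 mm thick
- key: locking key: flat steel bar 135 x 8 x 14 mm (x, y, z) with an upright black grip block 28 x 14 x 30 mm on the middle of its top; about 120 g; the same both ways round. Origin: middle of the bar's underside; x along the bar, z up. Fully home it lies across the whole nut and through the post, the grip block midway
- key_grip (a point): centre of the key's grip block: 29 mm above the bar's underside; gripped across its 14 mm (the key's y) from above. The key stands upright in the open groove (12 mm wide, 10 mm deep) of a fixed black rest 80 x 50 mm, its underside 8 mm above the bench
- grease_tub: bystander: round white tub with black cap, diameter 64 mm, 60 mm high; origin at the middle of its underside
- bearing: bystander: steel bearing ring, diameter 42 mm, 12 mm high, lying flat; origin at the middle of its underside
- wrench: bystander: flat steel wrench, 180 mm long along its x, 8 mm thick; origin at the middle of its underside
Mind the look-alikes: they are no part of the job. There is more than one size of the part that bears nut; the job needs the larger.

How it is judged (in metres and radians):
On the way, in this order (a step that is already met when the one before it is completed fails the run):
1. the nut bears on the spring seat and one of its slots lines up with the keeper's (contact force between nut and collar between 6 and 48 N and (angle between the x axis of nut and the x axis of seat, either way round below 0.12 rad or angle between the x axis of nut and the y axis of seat, either way round below 0.12 rad)), for 0.3 s.
2. the key is home in both slots (horizontal distance between key_grip and seat below 0.01 m and angle between the x axis of key and the x axis of seat, either way round below 0.1 rad and angle between key's own z axis and vertical below 0.1 rad and z of key_grip in the frame of seat between 0.024 and 0.033 m), for 0.2 s.
At the end, for the whole second after the job is handed in: Nut pressing on the spring seat with 6 to 48 N, one of its slots within 0.12 rad of the keeper's; key released, at rest, upright and along the keeper's slot within 0.10 rad, its grip within 10 mm (level) of the seat point and 24 to 33 mm above it: the bar on the slot floors (all of step 1 and all of step 2 and linear speed of key below 0.02 m/s); the robot touches nothing.
It fails at once if the key is pressed on the nut with more than 35 N (contact force between key and nut above 35 N).
It fails at once if the nut is overtightened: it presses on the spring seat with more than 65 N (contact force between nut and collar above 65 N).
It fails at once if a bystander (tub, bearing, wrench) is moved by more than 30 mm (distance of any of grease_tub, bearing, wrench from where it was at the start of the episode above 0.03 m).
It also fails if it takes over 70 s, if anything falls off the work surface, if the arm or the gripper's body presses on something with over 40 N, if the wrist force passes 120 N, or if a joint passes its speed limit or range.

### The arm

A 6-joint arm with a two-finger parallel gripper is mounted at the origin on the work surface. World frame = base frame: x ahead of the robot, y to its left, z up, the work surface at z = 0. Lengths are in m, angles in degrees, forces in N, time in s.
With the tool pointing down it reaches from about 0.35 to 0.875 m from the base axis. Payload 4.2 kg.
Tool frame: the origin (TCP) lies midway between the tips of the shut fingers; the grasp point (between the pads) lies r.pinch_z behind it (r.pinch_z is the distance from the TCP to the grasp point, in m); z points along the fingers, y is the direction in which the jaws open and shut (so a half turn about z gives the same grasp; the last joint's range is limited). The gripper opens to 87 mm and grips with 3 to 60 N. Pads are 19 mm wide; open, the fingers measure 117 mm over their backs; the gripper's body (75 mm by 190 mm) begins 51 mm behind the grasp point.
Start: joints at [-61.158, 22.042, 0.453, 0, -68.411, -14.817], TCP at [0.151, -0.606, 0.223] pointing down, gripper open.
Joint ranges: [-179.83, 179.83], [-69.29, 118.12], [-61.27, 80.66], [-181.25, 117.63], [-171.15, -9.14], [-177.46, 177.46]. Speed limits (degrees/s): [159.86, 159.86, 180, 180, 180, 180].

### API

Orientations are given as a 3x3 rotation matrix whose columns are the frame's x, y, z axes.
In Python, from station import r gives the robot as it stands. The module is installed in compiled form; this text tells all that it offers.
- The arm moves only by the tool play_rows, never from a script. Its argument "deltas" is a list of rows, each a list of 7 numbers: the shift along the tool's x, y, z in units of 25 mm (1.0 is 25 mm), then the turn, a rotation vector about the tool's x, y, z in units of 5 degrees (1.0 is 5 degrees), then the finger opening in mm, from 0 to 87. In form: [[tx, ty, tz, wx, wy, wz, fingers], ...]. A call has 1 to 12 rows; each row is the pose to reach, as a shift and turn from the pose commanded when the call began, along the tool's axes at that moment; what a row does not reach only later rows make up. A row lasts 1/10 s, in which the tool goes at most 50 mm and 8.59 degrees, less where a joint would pass 70% of its speed; a pose out of reach is approached as far as the arm can. A call with a gripper value outside its range is refused whole. The fingers move at their own pace and stop on an object; the grip force is fixed at half the most. Time passes only in rows, so rows that repeat a pose let the fingers close. It gives the time, the measured TCP pose, the force and the opening at its end, in the units of the state.
- r.sense(): the state, without advancing time (a new reading comes with each control period).
- r.capture(name): name is "side" or "top"; returns a dict with "pixels" (400x640x3 uint8, red, green, blue), "camera_matrix" (3x3 intrinsics, pixels), "k1" (the pictures are not rectified: a ray, as slopes to the right and down, at radius r is drawn at 1 + k1 r^2 times it, then the intrinsics apply), "R" (3x3) and "t" (3): a world point X has camera coordinates R X + t. Camera axes: x right, y down, z forward; pixel columns grow to the right and rows downward; lengths in m; the calibration is good to about 2 mm. A picture is of the moment at which its call begins. There is no depth.
- r.finish_job(): hands the job in, once; it reports no verdict.
Trained networks look in the newest picture that a camera, given by its name, has taken for a name from the list of things; names that differ only in an ending like _2 or _b are one class to them, and where a whole thing is asked for, a point or a joint stands for the part that bears it (a point fixed in the world has none). Each returns a list of dicts, best first, with "score" (0 to 1); they miss things now and then, are a little off and sometimes report something else, mostly with a low value. They report only what shows in the picture. A call takes as long as a camera call. They do not tell look-alikes from the thing itself.
- r.spot_in(camera, target): "centre" ([x, y, z] in m, in world coordinates, good to about 4 mm: the middle of the surface that is visible of it).
- r.cut_out(camera, target): "region" (400x640 bool, what is visible of it).
The state is a dict: "time_s": time; "joints": joint angles; "joint_velocities": joint speeds; "effort": joint torques, N m; "tcp_pos": TCP position; "ee_rot": TCP orientation; "wrist_force": force on the tool from outside, world axes, zero at the start; "moment": the same for the moment, N m; "gripper_width": opening from 0.0 (shut) to 1.0 (fully open).
Only numpy, scipy, OpenCV 4.12 (cv2) and the standard library are available. Lean on these libraries where they do the work, as an engineer would, in place of code of your own. Each camera call takes 0.05 s, during which the arm holds its last target.

## Working session

There is one attempt and no reset: what is moved stays moved. The work goes in short steps, Python scripts to look and compute and a tool call to move; the robot and the scene stay as the last step left them, time stands still between calls to the robot, and variables do not carry over. Pictures are saved under pics/ and viewed, and the job is handed in when it is done.

Besides the shell and the picture viewer there is one more tool, called after ">>>" as name(argument=value, ...), one argument or row to a line, values as JSON. play_rows: Moves the arm, as the interface text tells. Its arguments: {"type":"object","properties":{"deltas":{"type":"array","items":{"type":"array","items":{"type":"number"}}}},"required":["deltas"]}

```bash
mkdir -p pics; cat > h.py <<'E'
import numpy as np, cv2
from station import r
def save(cam,name):
    c=r.capture(cam); cv2.imwrite('pics/'+name,c['pixels'][:,:,::-1]); return c
E
python3 - <<'E'
from h import *
np.set_printoptions(precision=4,suppress=True)
for cam in ['side','top']:
    c=save(cam,cam+'0.png'); print(cam,c['camera_matrix'],c['k1'],c['R'],c['t'])
    for n in ['nut','key','keeper','collar','key_grip','nut_mid','grease_tub','bearing','wrench']:
        try:
            for d in r.spot_in(cam,n): print(n,np.round(d['centre'],4),round(d['score'],2))
        except Exception as e: print(n,e)
s=r.sense();print(s,r.pinch_z)
E
```

```text
side [[479.6896   0.     314.7024]
 [  0.     479.6896 185.6445]
 [  0.       0.       1.    ]] 0.04193456623282842 [[-0.8789 -0.4764  0.0217]
 [-0.3325  0.5796 -0.744 ]
 [ 0.3419 -0.6611 -0.6679]] [0.5379 0.2474 0.9751]
nut [0.568  0.0988 0.1394] 0.8
nut [0.8348 0.1149 0.1047] 0.55
key [ 0.562 -0.256  0.023] 0.76
keeper [0.653  0.0924 0.0801] 0.92
key_grip [ 0.5609 -0.2555  0.0198] 0.78
key_grip [0.5584 0.111  0.119 ] 0.24
nut_mid [0.8395 0.1116 0.1015] 0.79
nut_mid [0.5749 0.0964 0.1348] 0.73
grease_tub [ 0.726  -0.0758  0.0421] 0.65
bearing [ 0.3627 -0.1297  0.0086] 0.62
wrench [0.5119 0.3642 0.0097] 0.6
top [[386.8984   0.     320.2882]
 [  0.     386.8984 199.703 ]
 [  0.       0.       1.    ]] -0.03624381520776085 [[ 0.0018 -0.9996 -0.0266]
 [-0.9954  0.0008 -0.0959]
 [ 0.0959  0.0267 -0.995 ]] [0.0407 0.6135 0.9777]
nut [0.5719 0.089  0.1414] 0.79
nut [0.8443 0.1039 0.1109] 0.53
key [ 0.5642 -0.2577  0.0252] 0.73
keeper [0.6518 0.0766 0.0725] 0.81
collar [0.5688 0.0844 0.1175] 0.58
key_grip [ 0.562  -0.2618  0.0211] 0.57
nut_mid [0.5742 0.0878 0.142 ] 0.87
nut_mid [ 0.5593 -0.2592  0.0227] 0.7
nut_mid [0.8411 0.11   0.1053] 0.61
grease_tub [ 0.733  -0.0903  0.0628] 0.95
grease_tub [0.572  0.0888 0.1417] 0.59
bearing [ 0.3587 -0.1335  0.0088] 0.54
wrench [0.5141 0.3669 0.009 ] 0.69
{'time_s': 1.0, 'joints': array([-61.1566,  22.0408,   0.4532,  -0.0015, -68.4103, -14.8173]), 'joint_velocities': array([-0.0762,  0.048 ,  0.0092,  0.0235, -0.0063,  0.0653]), 'effort': array([ -0.0002, -39.0474,  18.7623,   4.2244,   0.0155,  -0.    ]), 'tcp_pos': array([ 0.1515, -0.6063,  0.2226]), 'ee_rot': array([[-0.9702, -0.2424,  0.    ],
       [-0.2424,  0.9702, -0.    ],
       [-0.    , -0.    , -1.    ]]), 'wrist_force': array([-0.0144,  0.5652, -0.4504]), 'moment': array([ 0.001 , -0.0397,  0.021 ]), 'gripper_width': 0.999107784718242} 0.0187
```

View pics/side0.png

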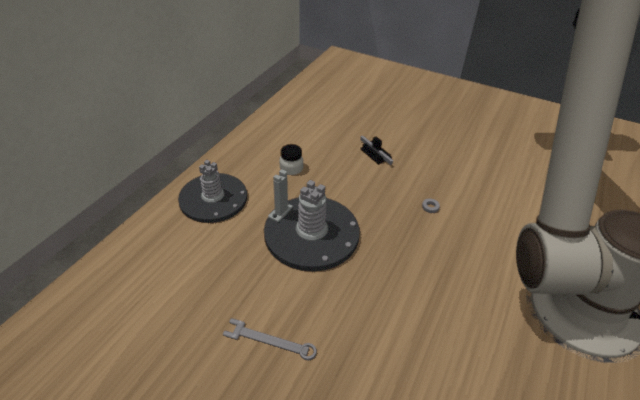

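View pics/top0.png

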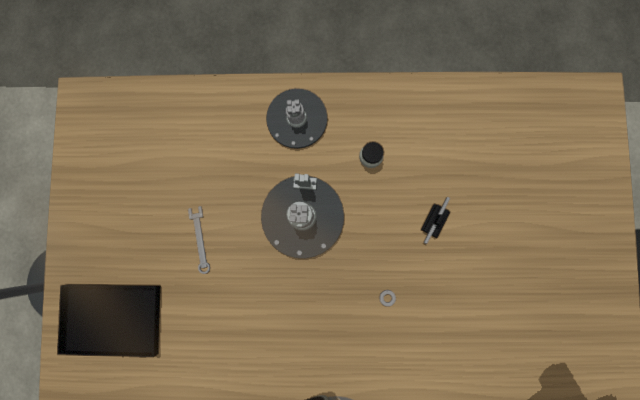

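```bash
cat >> h.py <<'E'
def proj(c,X):
    X=np.atleast_2d(X); p=X@np.array(c['R']).T+np.array(c['t']); s=p[:,:2]/p[:,2:]
    r2=(s**2).sum(1,keepdims=True); s=s*(1+c['k1']*r2); K=c['camera_matrix']
    return s@np.diag([K[0,0],K[1,1]])+[K[0,2],K[1,2]]
def back(c,uv,z):
    K=c['camera_matrix']; d=np.array([(uv[0]-K[0,2])/K[0,0],(uv[1]-K[1,2])/K[1,1]]); s=d.copy()
    for _ in range(20): s=d/(1+c['k1']*(s@s))
    R=np.array(c['R']);t=np.array(c['t']); o=-R.T@t; v=R.T@np.array([s[0],s[1],1]); return o+v*(z-o[2])/v[2]
def zoom(c,uv,half,name,f=8,pts=None):
    u,v=np.round(uv).astype(int); im=c['pixels'][v-half:v+half,u-half:u+half,::-1]
    im=cv2.resize(im,None,fx=f,fy=f,interpolation=cv2.INTER_CUBIC)
    for i,poly in enumerate(pts or []):
        q=((proj(c,poly)-[u-half,v-half]+0.5)*f-0.5).astype(int)
        cv2.polylines(im,[q.reshape(-1,1,2)],True,[(0,0,255),(0,255,0),(255,0,0)][i%3],1)
    cv2.imwrite('pics/'+name,im); print(name,u-half,v-half)
E
python3 - <<'E'
from h import *
c=save('top','t1.png'); 
zoom(c,(302,205),36,'zt1.png'); zoom(c,(436,221),30,'zk1.png')
c=save('side','s1.png'); 
zoom(c,(300,205),36,'zs1.png'); zoom(c,(377,151),30,'zks1.png')
E
cd pics; python3 -c "
import cv2,numpy as np
a=[cv2.resize(cv2.imread(n),(400,300*400//300)) for n in ['zt1.png','zs1.png']]
cv2.imwrite('m1.png',np.hstack(a))
a=[cv2.resize(cv2.imread(n),(400,400)) for n in ['zk1.png','zks1.png']]
cv2.imwrite('m2.png',np.hstack(a))"
```

```text
zt1.png 266 169
zk1.png 406 191
zs1.png 264 169
zks1.png 347 121
```

View pics/m1.png

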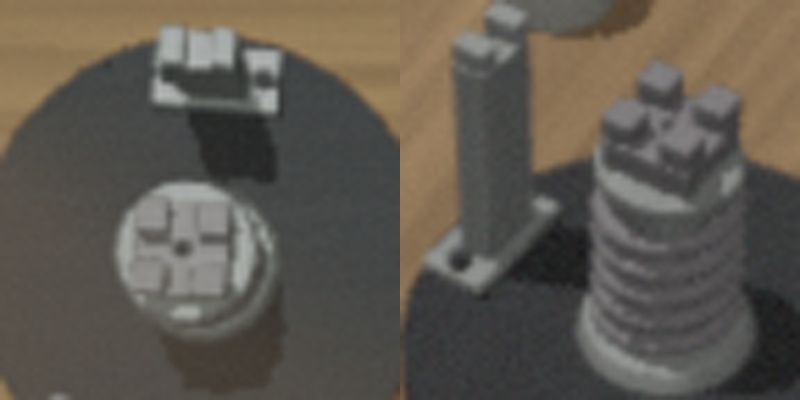

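View pics/m2.png

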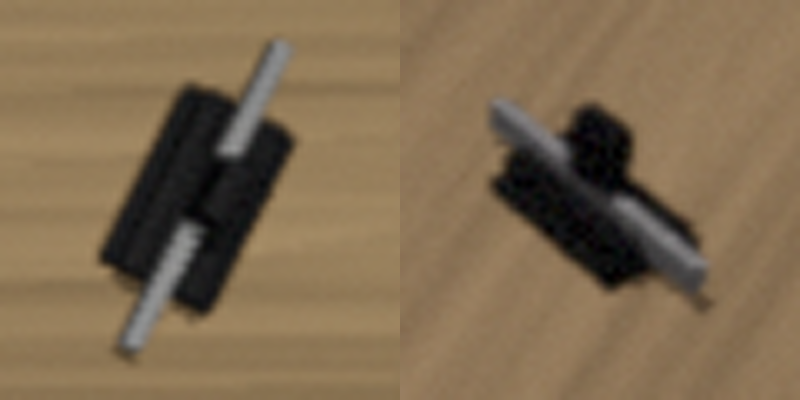

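```bash
cat >> h.py <<'E'
def model(p):
    x,y,a,th=p
    def T(P,ang,z): 
        c,s=np.cos(ang),np.sin(ang); P=np.array(P); return np.c_[x+c*P[:,0]-s*P[:,1],y+s*P[:,0]+c*P[:,1],np.full(len(P),z)]
    out=[]
    for sx in(1,-1):
        for sy in(1,-1): out.append(T([(sx*.0055,sy*.0055),(sx*.02,sy*.0055),(sx*.02,sy*.02),(sx*.0055,sy*.02)],a,.1425))
    for sy in(1,-1): out.append(T([(.077,sy*.0055),(.093,sy*.0055),(.093,sy*.016),(.077,sy*.016)],th,.1425))
    return out
def key(p,zs=(.008,.022,.052)):
    x,y,a=p; c,s=np.cos(a),np.sin(a)
    f=lambda hx,hy,z:np.array([[x+c*u*hx-s*v*hy,y+s*u*hx+c*v*hy,z] for u,v in((1,1),(1,-1),(-1,-1),(-1,1))])
    return [f(.0675,.004,.022),f(.014,.007,.052)]
E
cat > ov.py <<'E'
from h import *
import sys
p=[float(a) for a in sys.argv[2:6]]; k=[float(a) for a in sys.argv[6:9]]
p[2:]=np.radians(p[2:]); k[2]=np.radians(k[2]); tag=sys.argv[1]
ims=[]
import pickle,os
if not os.path.exists('c.pkl'): pickle.dump([r.capture('top'),r.capture('side')],open('c.pkl','wb'))
C=pickle.load(open('c.pkl','rb'))
for c,n,u in zip(C,'ts',[((302,195),(436,221)),((300,195),(377,151))]):
    zoom(c,u[0],26,'a.png',8,model(p)); a=cv2.imread('pics/a.png')[:416,:416]
    zoom(c,u[1],25,'b.png',8,key(k)); b=cv2.imread('pics/b.png')
    ims.append((cv2.resize(a,(400,300*400//300)),cv2.resize(b,(400,400))))
cv2.imwrite(f'pics/n{tag}.png',np.hstack([i[0] for i in ims]));cv2.imwrite(f'pics/k{tag}.png',np.hstack([i[1] for i in ims]))
E
python3 ov.py 1 .572 .092 -2 -6 .562 -.260 28
```

```text
a.png 276 169
b.png 411 196
a.png 274 169
b.png 352 126
```

View pics/n1.png

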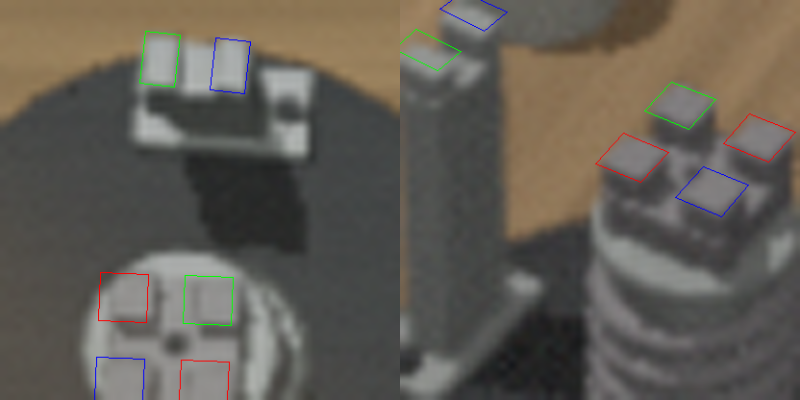

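View pics/k1.png

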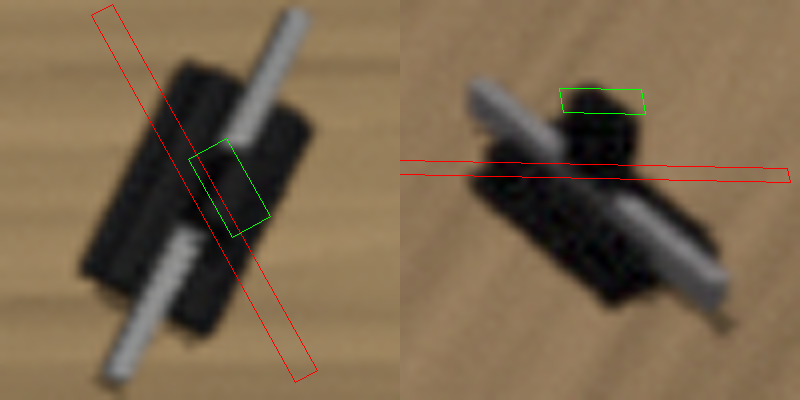

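```bash
cat > fit.py <<'E'
from h import *
import pickle
from scipy.optimize import minimize
C=pickle.load(open('c.pkl','rb'))
G=[cv2.GaussianBlur(cv2.resize(c['pixels'].astype(np.float32).mean(2),None,fx=8,fy=8,interpolation=cv2.INTER_CUBIC),(0,0),3) for c in C]
def samp(g,uv): 
    q=((uv+.5)*8-.5).astype(np.float32); return cv2.remap(g,q[:,0].reshape(-1,1),q[:,1].reshape(-1,1),cv2.INTER_LINEAR).ravel()
def score(polys,cams,offs):
    # edge contrast: inside minus outside, 1.2mm each side
    t=np.linspace(.1,.9,12)[:,None]; s=0
    for ci in cams:
        for P in polys:
            m=P.mean(0)
            for i in range(len(P)):
                a,b=P[i],P[(i+1)%len(P)]; e=a+(b-a)*t; n=(a+b)/2-m; d=b-a; n=n-d*(n@d)/(d@d); n/=np.linalg.norm(n)
                s+=np.mean(samp(G[ci],proj(C[ci],e-n*.002)+offs)-samp(G[ci],proj(C[ci],e+n*.002)+offs))
    return s
def best(f,x0,st):
    rs=[]
    for k in range(12):
        x=np.array(x0)+(np.random.rand(len(x0))-.5)*2*np.array(st)*(k>0)
        q=minimize(f,x,method='Nelder-Mead',options=dict(initial_simplex=np.vstack([x]+[x+np.eye(len(x))[i]*st[i] for i in range(len(x))]),xatol=1e-5)); rs.append((q.fun,q.x))
    return min(rs,key=lambda z:z[0])
np.random.seed(0); np.set_printoptions(precision=4,suppress=True)
for cams in([0],[1],[0,1]):
    f,x=best(lambda x:-score(model([x[0],x[1],x[2],0])[:4],cams,0),[.572,.0905,-.03],[.004,.004,.06]); print('nut',cams,f,x[:2],np.degrees(x[2]))
    kp=lambda x:[P for P in model([x[0]-.085*np.cos(x[2]),x[1]-.085*np.sin(x[2]),0,x[2]])[4:]]
    f,x=best(lambda x:-score(kp(x),cams,0),[.6565,.083,-.1],[.004,.004,.08]); print('keeper',cams,f,x[:2],np.degrees(x[2]))
    f,x=best(lambda x:-score([key(x)[0]],cams,0),[.562,-.26,-.45],[.006,.004,.06]); print('key',cams,f,x[:2],np.degrees(x[2]))
E
python3 fit.py
```

```text
nut [0] -276.6698913574219 [0.574  0.0917] -3.8593339327170093
keeper [0] -362.4958801269531 [0.6562 0.0839] -2.612231124796081
key [0] -133.05162048339844 [ 0.5618 -0.2625] -28.34329160174451
nut [1] -335.47216796875 [0.5721 0.0914] -3.0533598422893817
keeper [1] -219.415771484375 [0.6554 0.0869] -6.360559658695625
key [1] -69.5571517944336 [ 0.5612 -0.2582] -28.674774839213722
nut [0, 1] -580.399658203125 [0.5727 0.0916] -2.63084553538015
keeper [0, 1] -503.1892395019531 [0.6558 0.0848] -3.5964929419778318
key [0, 1] -162.4048614501953 [ 0.5618 -0.2615] -28.64627835255095
```

```bash
python3 ov.py 2 .5725 .0916 -3.2 -4.6 .5617 -.2605 -28.6
```

```text
a.png 276 169
b.png 411 196
a.png 274 169
b.png 352 126
```

View pics/n2.png

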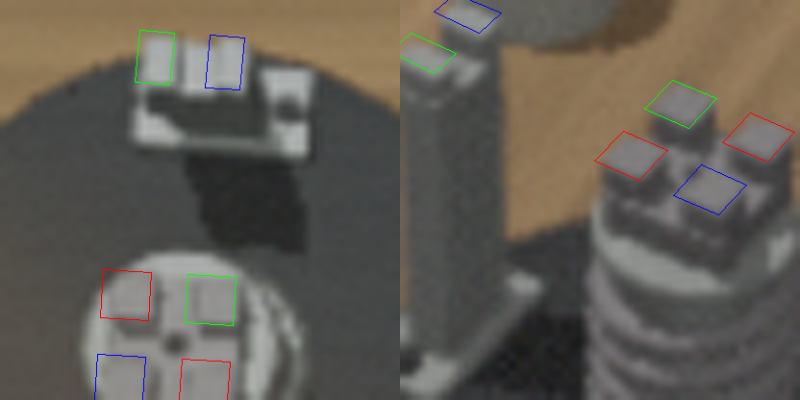

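View pics/k2.png

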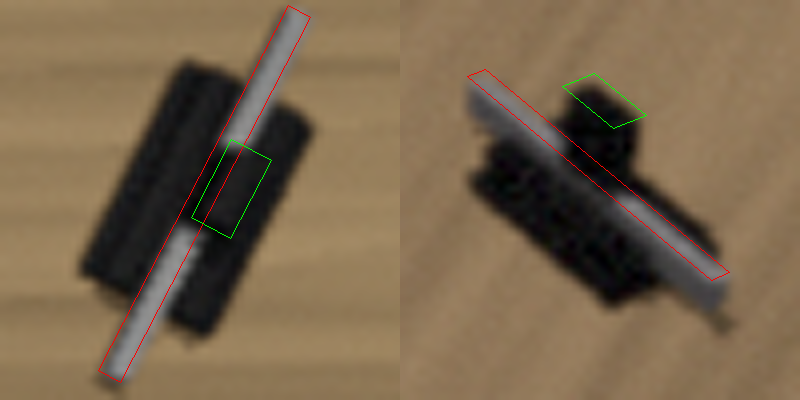

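```bash
cat >> h.py <<'E'
def go(pos,psi=None):
    s=r.sense(); R=np.array(s['ee_rot']); p=np.array(s['tcp_pos'])
    cur=np.degrees(np.arctan2(R[1,0],R[0,0])); d=R.T@(np.array(pos)-p)/.025
    print('pos',p.round(4),'psi',round(cur,2),'tilt',np.round(R[:,2],4),'j',s['joints'].round(1),'w',round(s['gripper_width']*87,1),'F',s['wrist_force'].round(2),'M',s['moment'].round(3),'t',s['time_s'])
    print('delta',d.round(3), 'wz', None if psi is None else -(psi-cur)/5)
E
python3 - <<'E'
from h import *
go([.5725,.0916,.27],87)
go([.36,-.25,.25],-66)
E
```

```text
pos [ 0.1515 -0.6063  0.2226] psi -165.97 tilt [ 0.  0. -1.] j [-61.2  22.    0.5  -0.  -68.4 -14.8] w 86.8 F [ 0.42 -0.65  0.04] M [ 0.016  0.01  -0.018] t 1.2
delta [-23.104  23.002  -1.897] wz -50.594553355384136
pos [ 0.1515 -0.6063  0.2226] psi -165.97 tilt [ 0.  0. -1.] j [-61.2  22.    0.5  -0.  -68.4 -14.8] w 86.8 F [ 0.42 -0.65  0.04] M [ 0.016  0.01  -0.018] t 1.2
delta [-11.546  11.806  -1.097] wz -19.994553355384134
```

>>> play_rows(
  deltas=[
    [-1.2,1.2,-0.5,0,0,-1.7,87],
    [-2.4,2.4,-1.1,0,0,-3.4,87],
    [-3.6,3.6,-1.1,0,0,-5.1,87],
    [-4.8,4.8,-1.1,0,0,-6.8,87],
    [-6,6,-1.1,0,0,-8.5,87],
    [-7.2,7.2,-1.1,0,0,-10.2,87],
    [-8.4,8.4,-1.1,0,0,-11.9,87],
    [-9.6,9.6,-1.1,0,0,-13.6,87],
    [-10.8,10.8,-1.1,0,0,-15.3,87],
    [-11.6,11.8,-1.1,0,0,-17,87],
    [-11.6,11.8,-1.1,0,0,-18.7,87],
    [-11.6,11.8,-1.1,0,0,-20,87],
  ],
)

```text
time_s: 2.4
tcp_pos: [0.3619, -0.2488, 0.2504]
ee_rot: [[0.414, -0.91, 0.001], [-0.91, -0.414, -0.0], [0.0, -0.001, -1.0]]
wrist_force: [-0.3, -0.6, -0.6]
gripper_width: 1.0
```

```bash
python3 - <<'E'
from h import *
go([.5725,.0916,.25],87)
go([.5,.0,.25],20)
E
```

```text
pos [ 0.3619 -0.2488  0.2504] psi -65.51 tilt [ 8.e-04 -2.e-04 -1.e+00] j [-13.2   2.2 -21.3   0.  -66.5  37.7] w 87.0 F [-0.31 -0.57 -0.6 ] M [0.043 0.163 0.012] t 2.4
delta [ -8.9  -13.31   0.02] wz -30.50253975844489
pos [ 0.3619 -0.2488  0.2504] psi -65.51 tilt [ 8.e-04 -2.e-04 -1.e+00] j [-13.2   2.2 -21.3   0.  -66.5  37.7] w 87.0 F [-0.31 -0.57 -0.6 ] M [0.043 0.163 0.012] t 2.4
delta [-6.767 -9.152  0.018] wz -17.10253975844489
```

>>> play_rows(
  deltas=[
    [-0.9,-1.3,0,0,0,-1.7,87],
    [-1.8,-2.6,0,0,0,-3.4,87],
    [-2.7,-3.9,0,0,0,-5.1,87],
    [-3.6,-5.2,0,0,0,-6.8,87],
    [-4.5,-6.5,0,0,0,-8.5,87],
    [-5.4,-7.8,0,0,0,-10.2,87],
    [-6.3,-9.1,0,0,0,-11.9,87],
    [-7.2,-10.4,0,0,0,-13.6,87],
    [-8.1,-11.7,0,0,0,-15.3,87],
    [-8.9,-13.3,0,0,0,-17,87],
    [-8.9,-13.3,0,0,0,-18.7,87],
    [-8.9,-13.3,0,0,0,-20,87],
  ],
)

```text
time_s: 3.6
tcp_pos: [0.575, 0.0901, 0.2492]
ee_rot: [[0.825, 0.565, -0.001], [0.565, -0.825, -0.0], [-0.001, -0.0, -1.0]]
wrist_force: [-0.7, 0.1, 0.3]
gripper_width: 1.0
```

```bash
python3 - <<'E'
from h import *
go([.5725,.0916,.165],87)
E
```

```text
pos [0.575  0.0901 0.2492] psi 34.42 tilt [-1.2e-03 -5.0e-04 -1.0e+00] j [ 24.8  16.9  -3.3  -0.  -69.9  99.6] w 87.0 F [-0.71  0.07  0.25] M [-0.196  0.176  0.032] t 3.6
delta [-0.042 -0.106  3.367] wz -10.515241615191359
```

>>> play_rows(
  deltas=[
    [-0.04,-0.1,0.6,0,0,-1.7,87],
    [-0.04,-0.1,1.2,0,0,-3.4,87],
    [-0.04,-0.1,1.8,0,0,-5.1,87],
    [-0.04,-0.1,2.4,0,0,-6.8,87],
    [-0.04,-0.1,3.0,0,0,-8.5,87],
    [-0.04,-0.1,3.36,0,0,-10.5,87],
    [-0.04,-0.1,3.36,0,0,-10.5,87],
    [-0.04,-0.1,3.36,0,0,-10.5,87],
  ],
)

```text
time_s: 4.4
tcp_pos: [0.5725, 0.0903, 0.1664]
ee_rot: [[0.063, 0.998, 0.0], [0.998, -0.063, -0.0], [-0.0, 0.0, -1.0]]
wrist_force: [-0.2, -0.0, 0.3]
gripper_width: 0.998
```

```bash
python3 - <<'E'
from h import *
go([.5725,.0916,.122],87)
c=save('side','s2.png'); zoom(c,(300,195),50,'zs2.png')
E
```

```text
pos [0.5725 0.0903 0.1664] psi 86.4 tilt [ 5.e-04 -1.e-04 -1.e+00] j [ 25.   20.3 -10.8   0.  -58.9 151.4] w 86.8 F [-0.19 -0.02  0.34] M [-0.12  -0.001  0.016] t 4.4
delta [ 0.053 -0.005  1.775] wz -0.11966555836407337
zs2.png 250 145
```

View pics/zs2.png

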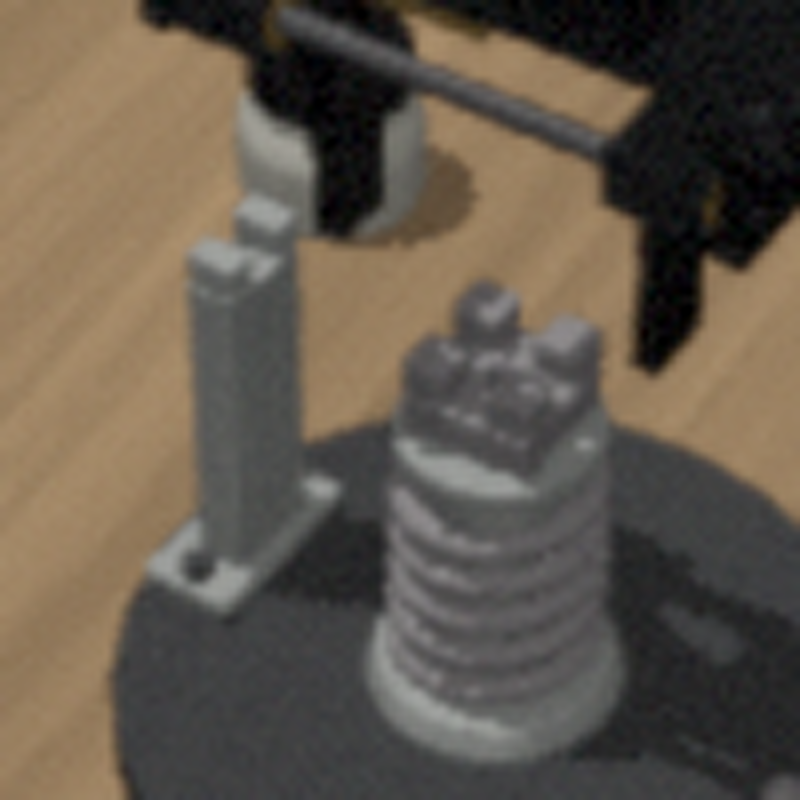

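The jaws stand along x on both sides of the nut, clear of the post; I'll lower and grip.

>>> play_rows(
  deltas=[
    [0.05,0,0.6,0,0,-0.1,87],
    [0.05,0,1.2,0,0,-0.1,87],
    [0.05,0,1.6,0,0,-0.1,87],
    [0.05,0,1.75,0,0,-0.1,87],
    [0.05,0,1.75,0,0,-0.1,87],
    [0.05,0,1.75,0,0,-0.1,60],
    [0.05,0,1.75,0,0,-0.1,48],
    [0.05,0,1.75,0,0,-0.1,40],
    [0.05,0,1.75,0,0,-0.1,36],
    [0.05,0,1.75,0,0,-0.1,36],
    [0.05,0,1.75,0,0,-0.1,36],
  ],
)

```text
time_s: 5.55
tcp_pos: [0.5723, 0.0915, 0.1224]
ee_rot: [[0.052, 0.999, 0.0], [0.999, -0.052, 0.0], [0.0, 0.0, -1.0]]
wrist_force: [0.0, -0.4, 0.2]
gripper_width: 0.538
```

```bash
python3 - <<'E'
from h import *
go([.5725,.0916,.122],87)
E
```

```text
pos [0.5723 0.0915 0.1224] psi 87.03 tilt [ 1.e-04  1.e-04 -1.e+00] j [ 25.1  22.8 -13.9   0.  -53.2 151.9] w 46.8 F [ 0.04 -0.44  0.24] M [-0.13   0.008  0.003] t 5.55
delta [0.003 0.007 0.015] wz 0.005131464296005106
```

>>> play_rows(
  deltas=[
    [0,0,0,0,0,0,30],
    [0,0,0,0,0,0,30],
    [0,0,0,0,0,0,30],
    [0,0,0,0,0,0,30],
    [0,0,0,0,0,0,30],
  ],
)

```text
time_s: 6.05
tcp_pos: [0.573, 0.0915, 0.1225]
ee_rot: [[0.052, 0.999, 0.001], [0.999, -0.052, 0.0], [0.0, 0.001, -1.0]]
wrist_force: [4.3, -1.0, -1.1]
gripper_width: 0.458
```

```bash
python3 - <<'E'
from h import *
go([.5725,.0916,.122],87)
E
```

```text
pos [0.573  0.0915 0.1225] psi 87.02 tilt [ 1.4e-03  2.0e-04 -1.0e+00] j [ 25.1  22.8 -13.9   0.  -53.2 151.9] w 39.8 F [ 4.27 -1.01 -1.14] M [-0.45  -1.05  -0.062] t 6.05
delta [ 0.001 -0.019  0.018] wz 0.004799434552623438
```

>>> play_rows(
  deltas=[
    [0,0.03,0,0,0,0,30],
    [0,0.03,0.002,0,0,0.5,30],
    [0,0.03,0.004,0,0,1,30],
    [0,0.03,0.006,0,0,1.5,30],
    [0,0.03,0.008,0,0,2,30],
  ],
)

```text
time_s: 6.55
tcp_pos: [0.5733, 0.0915, 0.1223]
ee_rot: [[0.225, 0.974, 0.0], [0.974, -0.225, -0.0], [-0.0, 0.001, -1.0]]
wrist_force: [3.1, -0.3, -0.1]
gripper_width: 0.454
```

```bash
cat > st.py <<'E'
from h import *
go([.573,.0915,.122],-94.6)
E
python3 st.py
```

```text
pos [0.5733 0.0915 0.1223] psi 76.98 tilt [ 5.e-04 -1.e-04 -1.e+00] j [ 25.1  22.9 -13.8   0.  -53.3 141.9] w 39.5 F [ 3.12 -0.3  -0.09] M [-0.385 -0.827  0.111] t 6.55
delta [-0.003 -0.01   0.013] wz 34.31594666147744
```

>>> play_rows(
  deltas=[
    [0,0.02,0.002,0,0,0.5,30],
    [0,0.02,0.004,0,0,1,30],
    [0,0.02,0.006,0,0,1.5,30],
    [0,0.02,0.008,0,0,2,30],
    [0,0.02,0.011,0,0,2.5,30],
    [0,0.02,0.013,0,0,3,30],
  ],
)

```text
time_s: 7.15
tcp_pos: [0.5737, 0.0914, 0.1221]
ee_rot: [[0.47, 0.883, 0.0], [0.883, -0.47, -0.0], [0.0, 0.0, -1.0]]
wrist_force: [2.7, -1.2, 0.7]
gripper_width: 0.453
```

```bash
python3 st.py
```

```text
pos [0.5737 0.0914 0.1221] psi 61.98 tilt [ 4.e-04 -2.e-04 -1.e+00] j [ 25.   23.  -13.8   0.  -53.3 126.9] w 39.4 F [ 2.67 -1.2   0.68] M [-0.412 -0.542  0.115] t 7.15
delta [-0.008 -0.026  0.005] wz 31.31556115330913
```

>>> play_rows(
  deltas=[
    [0,0,0.002,0,0,0.5,30],
    [0,0,0.004,0,0,1,30],
    [0,0,0.006,0,0,1.5,30],
    [0,0,0.008,0,0,2,30],
  ],
)

```text
time_s: 7.55
tcp_pos: [0.5739, 0.0912, 0.1221]
ee_rot: [[0.616, 0.788, 0.001], [0.788, -0.616, -0.0], [0.0, 0.001, -1.0]]
wrist_force: [3.4, -2.0, 0.8]
gripper_width: 0.457
```

```bash
python3 st.py
```

```text
pos [0.5739 0.0912 0.1221] psi 51.98 tilt [ 9.e-04 -3.e-04 -1.e+00] j [ 25.   23.  -13.8   0.  -53.2 116.9] w 39.7 F [ 3.36 -1.97  0.8 ] M [-0.554 -0.777  0.146] t 7.55
delta [-0.015 -0.036  0.002] wz 29.316122881564134
```

>>> play_rows(
  deltas=[
    [0,0,0.002,0,0,0.5,30],
    [0,0,0.004,0,0,1,30],
    [0,0,0.006,0,0,1.5,30],
    [0,0,0.008,0,0,2,30],
  ],
)

```text
time_s: 7.95
tcp_pos: [0.5741, 0.0911, 0.1219]
ee_rot: [[0.743, 0.669, 0.001], [0.669, -0.743, -0.001], [0.001, 0.001, -1.0]]
wrist_force: [3.2, -1.8, -0.8]
gripper_width: 0.456
```

```bash
python3 st.py
```

```text
pos [0.5741 0.0911 0.1219] psi 41.98 tilt [ 1.3e-03 -6.0e-04 -1.0e+00] j [ 2.500e+01  2.300e+01 -1.380e+01  1.000e-01 -5.320e+01  1.069e+02] w 39.7 F [ 3.17 -1.83 -0.78] M [-0.805 -0.869  0.131] t 7.95
delta [-0.022 -0.044 -0.003] wz 27.316095082156572
```

>>> play_rows(
  deltas=[
    [0,0.025,0.002,0,0,0.5,30],
    [0,0.025,0.004,0,0,1,30],
    [0,0.025,0.006,0,0,1.5,30],
    [0,0.025,0.008,0,0,2,30],
  ],
)

```text
time_s: 8.35
tcp_pos: [0.5743, 0.0908, 0.1218]
ee_rot: [[0.848, 0.53, 0.001], [0.53, -0.848, -0.0], [0.001, 0.001, -1.0]]
wrist_force: [2.5, -2.1, 1.6]
gripper_width: 0.456
```

```bash
python3 st.py
```

```text
pos [0.5743 0.0908 0.1218] psi 31.99 tilt [ 1.e-03 -3.e-04 -1.e+00] j [ 25.   23.  -13.7   0.  -53.2  97. ] w 39.7 F [ 2.52 -2.13  1.55] M [-0.511 -0.595  0.085] t 8.35
delta [-0.031 -0.052 -0.007] wz 25.317217013304116
```

>>> play_rows(
  deltas=[
    [0,0,0.002,0,0,0.5,30],
    [0,0,0.004,0,0,1,30],
    [0,0,0.006,0,0,1.5,30],
    [0,0,0.008,0,0,2,30],
  ],
)

```text
time_s: 8.75
tcp_pos: [0.5745, 0.0906, 0.1217]
ee_rot: [[0.927, 0.374, 0.001], [0.374, -0.927, -0.001], [0.001, 0.001, -1.0]]
wrist_force: [2.5, -2.4, 1.4]
gripper_width: 0.457
```

```bash
python3 st.py
```

```text
pos [0.5745 0.0906 0.1217] psi 21.98 tilt [ 1.1e-03 -6.0e-04 -1.0e+00] j [ 24.9  23.  -13.8   0.1 -53.2  87. ] w 39.7 F [ 2.45 -2.38  1.36] M [-0.787 -0.608  0.143] t 8.75
delta [-0.04  -0.056 -0.012] wz 23.316873263358676
```

>>> play_rows(
  deltas=[
    [0,0,0.002,0,0,0.5,30],
    [0,0,0.004,0,0,1,30],
    [0,0,0.006,0,0,1.5,30],
    [0,0,0.008,0,0,2,30],
  ],
)

```text
time_s: 9.15
tcp_pos: [0.5745, 0.0903, 0.1216]
ee_rot: [[0.978, 0.208, 0.001], [0.208, -0.978, -0.001], [0.001, 0.001, -1.0]]
wrist_force: [3.4, -3.5, 1.7]
gripper_width: 0.459
```

```bash
python3 st.py
```

```text
pos [0.5745 0.0903 0.1216] psi 11.98 tilt [ 0.0012 -0.001  -1.    ] j [ 24.9  23.  -13.8   0.1 -53.2  77. ] w 40.0 F [ 3.36 -3.53  1.66] M [-1.014 -0.771  0.099] t 9.15
delta [-0.05  -0.06  -0.017] wz 21.31673683840242
```

>>> play_rows(
  deltas=[
    [0.015,0.03,0.002,0,0,0.5,30],
    [0.015,0.03,0.004,0,0,1,30],
    [0.015,0.03,0.006,0,0,1.5,30],
    [0.015,0.03,0.008,0,0,2,30],
  ],
)

```text
time_s: 9.55
tcp_pos: [0.5746, 0.09, 0.1215]
ee_rot: [[0.999, 0.035, 0.001], [0.035, -0.999, -0.001], [0.001, 0.001, -1.0]]
wrist_force: [0.9, -2.0, 2.2]
gripper_width: 0.452
```

```bash
python3 st.py
```

```text
pos [0.5746 0.09   0.1215] psi 1.99 tilt [ 5.e-04 -6.e-04 -1.e+00] j [ 24.9  23.1 -13.7   0.1 -53.2  67.1] w 39.4 F [ 0.87 -2.04  2.18] M [-0.564 -0.323  0.11 ] t 9.55
delta [-0.063 -0.064 -0.021] wz 19.31701500588451
```

>>> play_rows(
  deltas=[
    [0,0.01,0.002,0,0,0.5,30],
    [0,0.01,0.004,0,0,1,30],
    [0,0.01,0.006,0,0,1.5,30],
    [0,0.01,0.008,0,0,2,30],
  ],
)

```text
time_s: 9.95
tcp_pos: [0.5746, 0.0897, 0.1213]
ee_rot: [[0.99, -0.139, 0.001], [-0.139, -0.99, -0.001], [0.001, 0.001, -1.0]]
wrist_force: [1.7, -2.7, 2.7]
gripper_width: 0.459
```

```bash
python3 st.py
```

```text
pos [0.5746 0.0897 0.1213] psi -8.01 tilt [ 5.e-04 -6.e-04 -1.e+00] j [ 24.8  23.1 -13.7   0.1 -53.2  57.1] w 40.0 F [ 1.74 -2.7   2.68] M [-0.613 -0.189  0.128] t 9.95
delta [-0.073 -0.061 -0.026] wz 17.31719713628292
```

>>> play_rows(
  deltas=[
    [0,0,0.002,0,0,0.5,30],
    [0,0,0.004,0,0,1,30],
    [0,0,0.006,0,0,1.5,30],
    [0,0,0.008,0,0,2,30],
  ],
)

```text
time_s: 10.35
tcp_pos: [0.5745, 0.0894, 0.1212]
ee_rot: [[0.951, -0.309, 0.0], [-0.309, -0.951, -0.001], [0.001, 0.001, -1.0]]
wrist_force: [0.5, -3.5, 3.1]
gripper_width: 0.451
```

```bash
python3 st.py
```

```text
pos [0.5745 0.0894 0.1212] psi -18.01 tilt [ 3.e-04 -1.e-03 -1.e+00] j [ 24.8  23.1 -13.8   0.1 -53.2  47.1] w 39.3 F [ 0.49 -3.46  3.15] M [-0.785 -0.199  0.134] t 10.35
delta [-0.084 -0.06  -0.031] wz 15.317045064178615
```

>>> play_rows(
  deltas=[
    [0.005,0.025,0.0,0,0,0.5,30],
    [0.005,0.025,0.0,0,0,1,30],
    [0.005,0.025,0.0,0,0,1.5,30],
    [0.005,0.025,0.0,0,0,2,30],
  ],
)

```text
time_s: 10.75
tcp_pos: [0.5744, 0.0891, 0.1212]
ee_rot: [[0.883, -0.47, 0.0], [-0.47, -0.883, -0.001], [0.001, 0.0, -1.0]]
wrist_force: [1.0, -1.4, 3.2]
gripper_width: 0.459
```

```bash
python3 st.py
```

```text
pos [0.5744 0.0891 0.1212] psi -28.02 tilt [ 4.e-04 -5.e-04 -1.e+00] j [ 24.8  23.  -13.8   0.  -53.2  37.2] w 39.9 F [ 1.03 -1.39  3.16] M [-0.453 -0.138  0.063] t 10.75
delta [-0.096 -0.056 -0.034] wz 13.316815502400368
```

>>> play_rows(
  deltas=[
    [0,0.01,0.002,0,0,0.5,30],
    [0,0.01,0.004,0,0,1,30],
    [0,0.01,0.006,0,0,1.5,30],
    [0,0.01,0.008,0,0,2,30],
  ],
)

```text
time_s: 11.15
tcp_pos: [0.5743, 0.0889, 0.121]
ee_rot: [[0.788, -0.616, 0.0], [-0.616, -0.788, -0.001], [0.001, 0.0, -1.0]]
wrist_force: [-0.3, -1.4, 3.7]
gripper_width: 0.451
```

```bash
python3 st.py
```

```text
pos [0.5743 0.0889 0.121 ] psi -38.01 tilt [ 3.e-04 -6.e-04 -1.e+00] j [ 24.8  23.  -13.8   0.1 -53.1  27.2] w 39.2 F [-0.28 -1.41  3.74] M [-0.425 -0.108  0.108] t 11.15
delta [-0.106 -0.052 -0.039] wz 11.318590807539882
```

>>> play_rows(
  deltas=[
    [0,0,0.002,0,0,0.5,30],
    [0,0,0.004,0,0,1,30],
    [0,0,0.006,0,0,1.5,30],
    [0,0,0.008,0,0,2,30],
  ],
)

```text
time_s: 11.55
tcp_pos: [0.5741, 0.0887, 0.121]
ee_rot: [[0.669, -0.743, -0.0], [-0.743, -0.669, -0.001], [0.001, 0.001, -1.0]]
wrist_force: [-0.1, -1.9, 4.6]
gripper_width: 0.457
```

```bash
python3 st.py
```

```text
pos [0.5741 0.0887 0.121 ] psi -48.0 tilt [-1.e-04 -1.e-03 -1.e+00] j [ 24.8  23.  -13.8   0.1 -53.1  17.2] w 39.7 F [-0.12 -1.93  4.64] M [-0.6    0.079  0.213] t 11.55
delta [-0.113 -0.043 -0.042] wz 9.320696532188414
```

>>> play_rows(
  deltas=[
    [0,0.01,0.001,0,0,0.5,30],
    [0,0.01,0.002,0,0,1,30],
    [0,0.01,0.003,0,0,1.5,30],
    [0,0.01,0.004,0,0,2,30],
  ],
)

```text
time_s: 11.95
tcp_pos: [0.5739, 0.0885, 0.1209]
ee_rot: [[0.53, -0.848, -0.0], [-0.848, -0.53, -0.001], [0.001, 0.001, -1.0]]
wrist_force: [0.1, -2.5, 5.3]
gripper_width: 0.458
```

```bash
python3 st.py
```

```text
pos [0.5739 0.0885 0.1209] psi -57.98 tilt [-2.0e-04 -1.1e-03 -1.0e+00] j [ 24.8  23.  -13.9   0.1 -53.1   7.2] w 39.9 F [ 0.12 -2.51  5.26] M [-0.523  0.121  0.267] t 11.95
delta [-0.12  -0.034 -0.046] wz 7.324526804877209
```

>>> play_rows(
  deltas=[
    [0,0,0.002,0,0,0.5,30],
    [0,0,0.004,0,0,1,30],
    [0,0,0.006,0,0,1.5,30],
    [0,0,0.008,0,0,2,30],
  ],
)

```text
time_s: 12.35
tcp_pos: [0.5736, 0.0884, 0.1208]
ee_rot: [[0.375, -0.927, -0.001], [-0.927, -0.375, -0.001], [0.001, 0.001, -1.0]]
wrist_force: [-1.4, -1.7, 5.9]
gripper_width: 0.454
```

```bash
python3 st.py
```

```text
pos [0.5736 0.0884 0.1208] psi -67.96 tilt [-7.0e-04 -1.4e-03 -1.0e+00] j [ 24.8  23.  -13.9   0.1 -53.1  -2.8] w 39.5 F [-1.37 -1.68  5.9 ] M [-0.554  0.406  0.36 ] t 12.35
delta [-0.125 -0.024 -0.049] wz 5.328652277360712
```

>>> play_rows(
  deltas=[
    [0,0,0.002,0,0,0.5,30],
    [0,0,0.004,0,0,1,30],
    [0,0,0.006,0,0,1.5,30],
    [0,0,0.008,0,0,2,30],
    [0,0,0.01,0,0,2.5,30],
    [0,0,0.012,0,0,3,30],
  ],
)

```text
time_s: 12.95
tcp_pos: [0.5732, 0.0883, 0.1206]
ee_rot: [[0.123, -0.992, -0.002], [-0.992, -0.123, -0.002], [0.002, 0.002, -1.0]]
wrist_force: [-2.4, -2.0, 7.2]
gripper_width: 0.458
```

```bash
python3 st.py
```

```text
pos [0.5732 0.0883 0.1206] psi -82.94 tilt [-0.0015 -0.0018 -1.    ] j [ 24.8  23.  -13.9   0.1 -53.2 -17.8] w 39.8 F [-2.41 -2.04  7.21] M [-0.57   0.648  0.391] t 12.95
delta [-0.129 -0.007 -0.055] wz 2.3319019857568435
```

>>> play_rows(
  deltas=[
    [0,0,0.002,0,0,0.5,30],
    [0,0,0.004,0,0,1,30],
    [0,0,0.006,0,0,1.5,30],
    [0,0,0.008,0,0,2,30],
    [0,0,0.01,0,0,2.32,30],
    [0,0,0.01,0,0,2.32,30],
  ],
)

```text
time_s: 13.55
tcp_pos: [0.5729, 0.0882, 0.1205]
ee_rot: [[-0.079, -0.997, -0.002], [-0.997, 0.079, -0.002], [0.002, 0.002, -1.0]]
wrist_force: [-3.1, -2.6, 7.8]
gripper_width: 0.462
```

```bash
python3 st.py
```

```text
pos [0.5729 0.0882 0.1205] psi -94.51 tilt [-0.0021 -0.0018 -1.    ] j [ 24.8  23.  -14.    0.1 -53.2 -29.3] w 40.2 F [-3.13 -2.56  7.81] M [-0.476  0.9    0.112] t 13.55
delta [-0.13   0.006 -0.061] wz 0.017014752020605782
```

>>> play_rows(
  deltas=[
    [0,0,-0.01,0,0,0,50],
    [0,0,-0.01,0,0,0,65],
    [0,0,-0.01,0,0,0,75],
    [0,0,-0.01,0,0,0,75],
    [0,0,-0.01,0,0,0,75],
    [0,0,-0.01,0,0,0,75],
    [0,0,-0.6,0,0,0,75],
    [0,0,-1.6,0,0,0,75],
    [0,0,-3,0,0,0,75],
    [0,0,-5,0,0,0,75],
  ],
)

```text
time_s: 14.55
tcp_pos: [0.5725, 0.0886, 0.2427]
ee_rot: [[-0.08, -0.997, -0.006], [-0.997, 0.08, -0.002], [0.002, 0.006, -1.0]]
wrist_force: [0.9, 0.8, 0.0]
gripper_width: 0.863
```

```bash
python3 - <<'E'
from h import *
go([.5617,-.2605,.2],-28.6)
go([.5617,-.2605,.2],61.4)
E
```

```text
pos [0.5725 0.0886 0.2427] psi -94.59 tilt [-0.006  -0.0017 -1.    ] j [ 24.8  17.   -4.   -0.1 -69.3 -29.3] w 75.1 F [0.87 0.79 0.04] M [ 0.13  -0.019  0.017] t 14.55
delta [13.949 -0.696  1.734] wz -13.198302620114868
pos [0.5725 0.0886 0.2427] psi -94.59 tilt [-0.006  -0.0017 -1.    ] j [ 24.8  17.   -4.   -0.1 -69.3 -29.3] w 75.1 F [0.87 0.79 0.04] M [ 0.13  -0.019  0.017] t 14.55
delta [13.949 -0.696  1.734] wz -31.198302620114866
```

>>> play_rows(
  deltas=[
    [1.5,-0.1,0,0,0,-1.5,75],
    [3,-0.2,0,0,0,-3,75],
    [4.5,-0.3,0,0,0,-4.5,75],
    [6,-0.4,0,0,0,-6,75],
    [7.5,-0.5,0,0,0,-7.5,75],
    [9,-0.6,0.3,0,0,-9,70],
    [10.5,-0.7,0.6,0,0,-10.5,70],
    [12,-0.7,1,0,0,-12,70],
    [13.2,-0.7,1.4,0,0,-13.2,70],
    [13.95,-0.7,1.7,0,0,-13.2,70],
    [13.95,-0.7,1.7,0,0,-13.2,70],
  ],
)

```text
time_s: 15.65
tcp_pos: [0.5624, -0.262, 0.1995]
ee_rot: [[0.876, -0.482, -0.003], [-0.482, -0.876, 0.001], [-0.003, 0.001, -1.0]]
wrist_force: [-0.5, 0.9, 0.5]
gripper_width: 0.806
```

```bash
rm -f c.pkl; python3 ov.py 3 .5725 .0916 -4.5 -4.6 .5617 -.2605 -28.6; sed 's/f,x=best(lambda x:-score(\[key.*//' fit.py > fit2.py; python3 fit2.py; python3 - <<'E'
from h import *
go([.5617,-.2605,.06],-28.6)
c=r.capture('side');print([ (d['centre'],d['score']) for d in r.spot_in('side','key')])
zoom(c,(377,151),40,'zs4.png')
E
```

```text
a.png 276 169
b.png 411 196
a.png 274 169
b.png 352 126
nut [0] -267.6793212890625 [0.5741 0.0916] -4.600036896254869
keeper [0] -364.44232177734375 [0.6562 0.0839] -2.424790886649806
nut [1] -323.61444091796875 [0.5711 0.0933] -4.2734063018147
keeper [1] -220.1190185546875 [0.6554 0.0868] -6.345843930348973
nut [0, 1] -510.1687927246094 [0.5724 0.0927] -4.126883398231703
keeper [0, 1] -506.28826904296875 [0.6559 0.0848] -3.567998394480474
pos [ 0.5636 -0.2603  0.2012] psi -28.63 tilt [-6.e-04  2.e-04 -1.e+00] j [ -9.9  22.5  -2.   -0.  -65.5  71.2] w 69.9 F [0.51 0.39 0.83] M [0.028 0.155 0.017] t 15.75
delta [-0.058  0.043  5.647] wz -0.006374212641308219
[([0.5603, -0.2538, 0.0211], 0.59)]
zs4.png 337 111
```

View pics/n3.png

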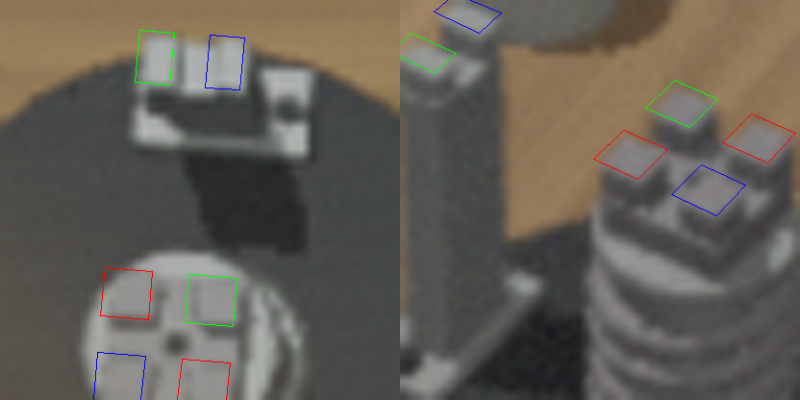

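View pics/zs4.png

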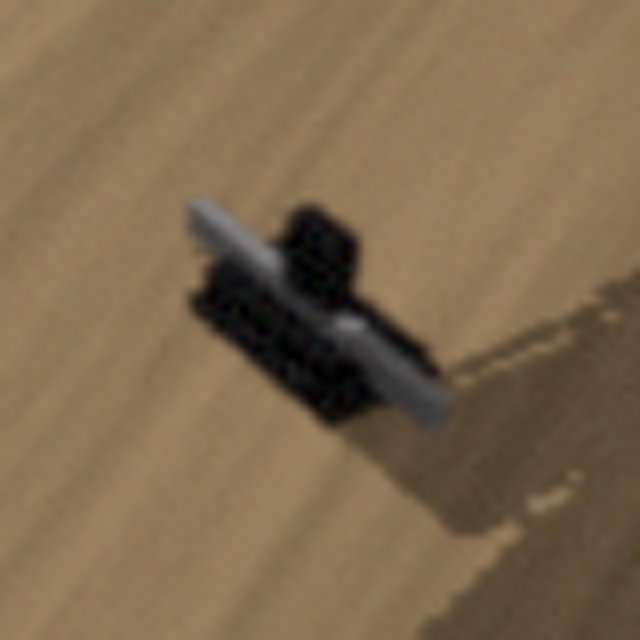

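>>> play_rows(
  deltas=[
    [-0.01,0.1,1.5,0,0,0,60],
    [-0.01,0.1,3,0,0,0,50],
    [-0.01,0.1,4.5,0,0,0,50],
    [-0.01,0.1,6,0,0,0,50],
    [-0.01,0.1,6.8,0,0,0,45],
    [-0.01,0.1,7.1,0,0,0,40],
    [-0.01,0.1,7.1,0,0,0,35],
    [-0.01,0.1,7.1,0,0,0,30],
  ],
)

```text
time_s: 16.65
tcp_pos: [0.5638, -0.262, 0.0256]
ee_rot: [[0.879, -0.477, 0.003], [-0.477, -0.879, -0.001], [0.003, -0.001, -1.0]]
wrist_force: [0.5, 0.7, 0.6]
gripper_width: 0.388
```

```bash
python3 - <<'E'
from h import *
go([.562,-.2625,.023],-28.6)
c=save('side','s5.png');zoom(c,(377,151),40,'zs5.png')
E
```

```text
pos [ 0.5638 -0.262   0.0256] psi -28.51 tilt [ 2.9e-03 -9.0e-04 -1.0e+00] j [-10.   32.9 -13.1   0.  -43.9  71.5] w 33.8 F [0.51 0.74 0.61] M [-0.065  0.114  0.022] t 16.65
delta [-0.054  0.051  0.103] wz 0.0182401519694551
zs5.png 337 111
```

View pics/zs5.png

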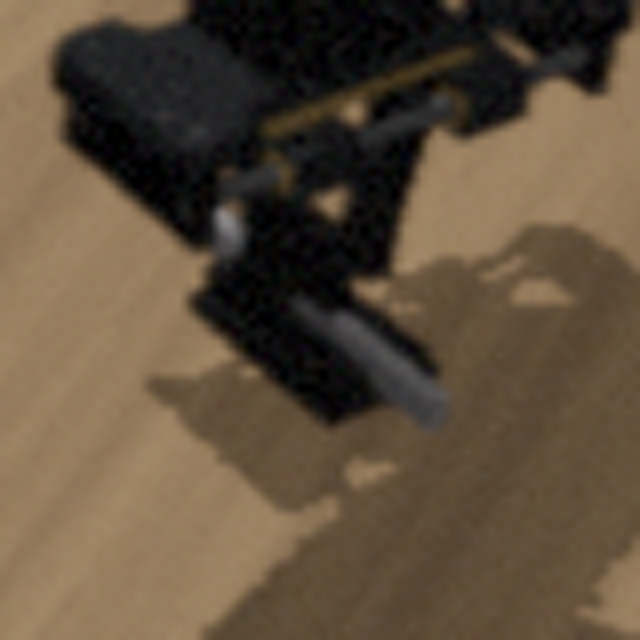

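Straddling the block. Close gently after small corrections.

>>> play_rows(
  deltas=[
    [-0.04,0.04,0.08,0,0,0,26],
    [-0.04,0.04,0.08,0,0,0,22],
    [-0.04,0.04,0.08,0,0,0,18],
    [-0.04,0.04,0.08,0,0,0,14],
    [-0.04,0.04,0.08,0,0,0,8],
    [-0.04,0.04,0.08,0,0,0,8],
    [-0.04,0.04,0.08,0,0,0,8],
    [-0.04,0.04,0.08,0,0,0,8],
  ],
)

```text
time_s: 17.5
tcp_pos: [0.5611, -0.2626, 0.0221]
ee_rot: [[0.878, -0.478, 0.0], [-0.478, -0.878, -0.0], [0.0, -0.0, -1.0]]
wrist_force: [-1.1, -0.1, 1.0]
gripper_width: 0.159
```

```bash
python3 - <<'E'
from h import *
go([.562,-.2625,.2],-28.6)
E
```

```text
pos [ 0.5611 -0.2626  0.0221] psi -28.57 tilt [ 3.e-04 -1.e-04 -1.e+00] j [-10.1  33.  -13.4   0.  -43.5  71.6] w 13.8 F [-1.14 -0.08  1.03] M [0.068 0.228 0.014] t 17.5
delta [ 0.031 -0.02  -7.115] wz 0.0062119681912086834
```

>>> play_rows(
  deltas=[
    [0,0,-0.3,0,0,0,8],
    [0,0,-0.9,0,0,0,8],
    [0,0,-2,0,0,0,8],
    [0,0,-3.5,0,0,0,8],
    [0,0,-5,0,0,0,8],
    [0,0,-6.5,0,0,0,8],
    [0,0,-7.5,0,0,0,8],
    [0,0,-7.5,0,0,0,8],
  ],
)

```text
time_s: 18.3
tcp_pos: [0.563, -0.2633, 0.2145]
ee_rot: [[0.878, -0.478, 0.009], [-0.478, -0.878, -0.003], [0.009, -0.002, -1.0]]
wrist_force: [0.8, 0.1, -1.1]
gripper_width: 0.163
```

```bash
python3 - <<'E'
from h import *
go([.6105,.0865,.21],-4.8)
c=save('side','s6.png');cv2.imwrite('pics/zs6.png',cv2.resize(c['pixels'][20:220,280:540,::-1],None,fx=3,fy=3))
E
```

```text
pos [ 0.563  -0.2633  0.2145] psi -28.55 tilt [ 0.009  -0.0028 -1.    ] j [-10.1  21.7  -1.2   0.1 -66.5  71.6] w 14.2 F [ 0.8   0.11 -1.13] M [-0.07   0.143 -0.037] t 18.3
delta [ -5.019 -13.198   0.157] wz -4.749205249456745
```

View pics/zs6.png

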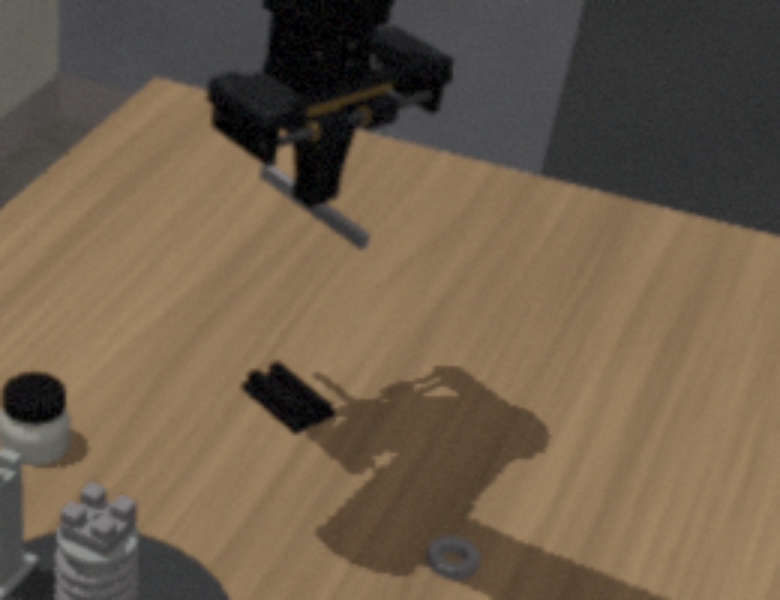

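Key is held straight, clear of the rest (pixels ~(265–365, 170–240) in the zoom). Carry it over.

>>> play_rows(
  deltas=[
    [-0.3,-0.8,-0.2,0,0,-0.4,8],
    [-0.9,-2.2,-0.3,0,0,-1,8],
    [-1.5,-3.8,-0.3,0,0,-1.6,8],
    [-2.1,-5.4,-0.3,0,0,-2.2,8],
    [-2.7,-7,-0.3,0,0,-2.8,8],
    [-3.3,-8.6,-0.3,0,0,-3.4,8],
    [-3.9,-10.2,-0.3,0,0,-4,8],
    [-4.5,-11.7,-0.2,0,0,-4.75,8],
    [-4.9,-12.8,0,0,0,-4.75,8],
    [-5.02,-13.2,0.1,0,0,-4.75,8],
    [-5.02,-13.2,0.1,0,0,-4.75,8],
    [-5.02,-13.2,0.1,0,0,-4.75,8],
  ],
)

```text
time_s: 19.55
tcp_pos: [0.608, 0.0864, 0.2059]
ee_rot: [[0.996, -0.085, -0.002], [-0.085, -0.996, -0.001], [-0.002, 0.001, -1.0]]
wrist_force: [-0.6, 0.0, -0.2]
gripper_width: 0.159
```

```bash
python3 - <<'E'
from h import *
go([.6105,.0865,.165],-4.8)
E
```

```text
pos [0.608  0.0864 0.2059] psi -4.85 tilt [-2.3e-03 -9.0e-04 -1.0e+00] j [ 23.2  21.7  -2.5  -0.  -65.9  62. ] w 13.8 F [-0.62  0.03 -0.17] M [-0.084  0.176 -0.012] t 19.55
delta [ 0.104 -0.015  1.637] wz -0.010885671997046131
```

>>> play_rows(
  deltas=[
    [0.1,-0.01,0.5,0,0,0,8],
    [0.1,-0.01,1.1,0,0,0,8],
    [0.1,-0.01,1.55,0,0,0,8],
    [0.1,-0.01,1.65,0,0,0,8],
    [0.1,-0.01,1.65,0,0,0,8],
    [0.1,-0.01,1.65,0,0,0,8],
  ],
)

```text
time_s: 20.15
tcp_pos: [0.6116, 0.0871, 0.1663]
ee_rot: [[0.996, -0.084, 0.001], [-0.084, -0.996, 0.0], [0.001, -0.0, -1.0]]
wrist_force: [1.0, -0.6, -0.8]
gripper_width: 0.156
```

```bash
python3 - <<'E'
from h import *
go([.6105,.0865,.150],-4.8)
c=save('side','s7.png');zoom(c,(295,190),40,'zs7.png')
c=save('top','t7.png');zoom(c,(302,200),40,'zt7.png')
a=[cv2.resize(cv2.imread('pics/'+n),(400,400)) for n in('zt7.png','zs7.png')];cv2.imwrite('pics/m7.png',np.hstack(a))
E
```

```text
pos [0.6116 0.0871 0.1663] psi -4.84 tilt [ 1.2e-03  1.0e-04 -1.0e+00] j [ 23.1  23.8  -5.3   0.  -60.9  62. ] w 13.6 F [ 1.01 -0.64 -0.79] M [-0.075  0.174 -0.012] t 20.15
delta [-0.042  0.028  0.65 ] wz -0.007054468721223906
zs7.png 255 150
zt7.png 262 160
```

View pics/zs7.png

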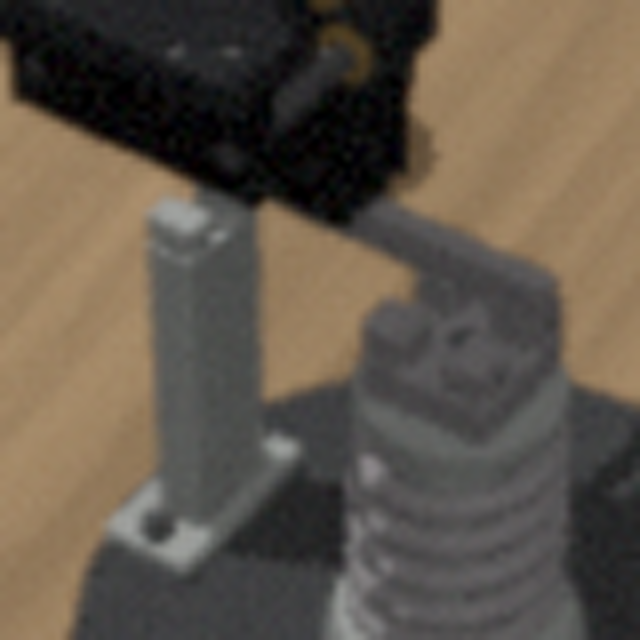

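View pics/m7.png

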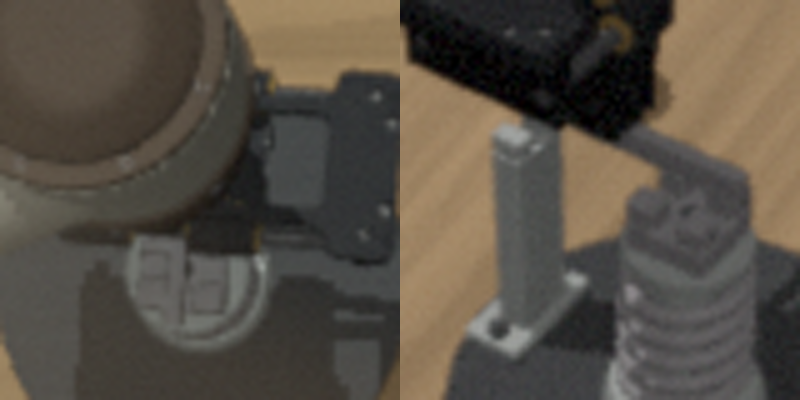

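```bash
python3 - <<'E'
from h import *
def bar(x,y,a,z):
    c,s=np.cos(a),np.sin(a)
    return np.array([[x+c*u*.0675-s*v*.004,y+s*u*.0675+c*v*.004,z] for u,v in((1,1),(1,-1),(-1,-1),(-1,1))])
a=np.radians(-4.8)
# camera-frame estimates: nut top view (.5741,.0916), side (.5711,.0933); true (.5731,.0897)
ims=[]
for cam,u,off in(('top',(302,205),(.001,.0019)),('side',(300,190),(-.002,.0036))):
    c=r.capture(cam)
    x,y=.6116+off[0],.0871+off[1]
    M=model([.5731+off[0],.0897+off[1],np.radians(-4.5),np.radians(-5)])[:4]
    zoom(c,u,32,'a.png',16,[bar(x,y,a,.1663),bar(x,y,a,.1523)]+M); ims.append(cv2.resize(cv2.imread('pics/a.png'),(400,400)) )
    im=cv2.imread('pics/a.png'); cv2.imwrite('pics/z8%s.png'%cam,im[424:1024,200:1000] if cam=='top' else im[300:900,224:1024])
E
```

```text
a.png 270 173
a.png 268 158
```

View pics/z8top.png

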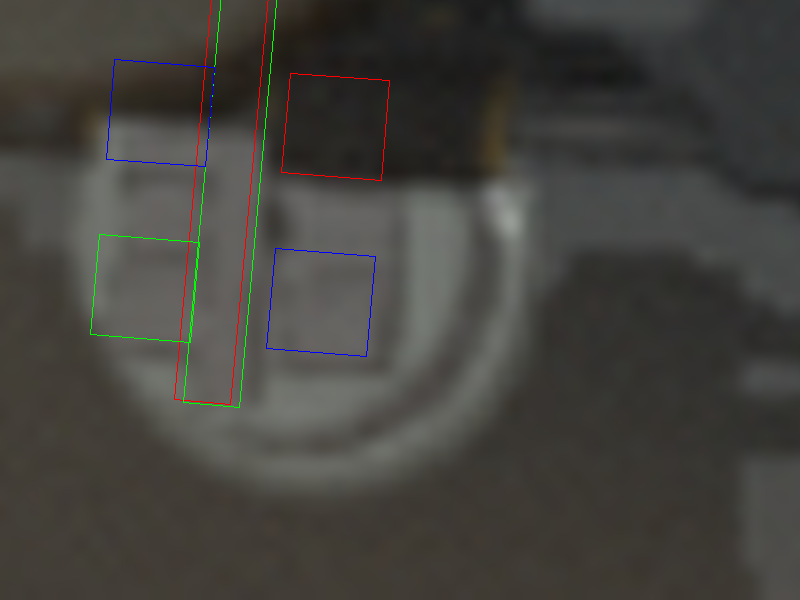

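View pics/z8side.png

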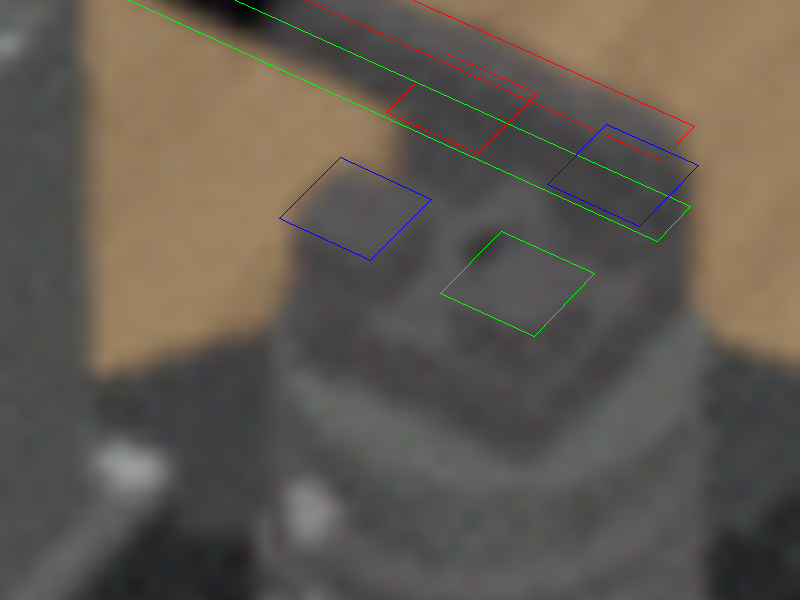

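>>> play_rows(
  deltas=[
    [-0.04,0.02,0.1,0,0,0,8],
    [-0.04,0.02,0.2,0,0,0,8],
    [-0.04,0.02,0.3,0,0,0,8],
    [-0.04,0.02,0.38,0,0,0,8],
    [-0.04,0.02,0.42,0,0,0,8],
    [-0.04,0.02,0.46,0,0,0,8],
  ],
)

```text
time_s: 20.95
tcp_pos: [0.6101, 0.0869, 0.154]
ee_rot: [[0.996, -0.084, -0.0], [-0.084, -0.996, -0.0], [-0.0, 0.0, -1.0]]
wrist_force: [0.2, -0.2, -2.6]
gripper_width: 0.159
```

```bash
python3 - <<'E'
from h import *
go([.6105,.0865,.146],-4.8)
E
```

```text
pos [0.6101 0.0869 0.154 ] psi -4.82 tilt [-1.e-04 -1.e-04 -1.e+00] j [ 23.1  24.3  -6.4   0.  -59.4  62. ] w 13.8 F [ 0.24 -0.16 -2.64] M [-0.102  0.148 -0.035] t 20.95
delta [0.018 0.016 0.32 ] wz -0.003766339730512236
```

>>> play_rows(
  deltas=[
    [0.01,0.01,0.06,0,0,0,8],
    [0.01,0.01,0.12,0,0,0,8],
    [0.01,0.01,0.18,0,0,0,8],
    [0.01,0.01,0.22,0,0,0,8],
    [0.01,0.01,0.26,0,0,0,8],
  ],
)

```text
time_s: 21.45
tcp_pos: [0.6103, 0.0866, 0.1476]
ee_rot: [[0.996, -0.084, -0.0], [-0.084, -0.996, 0.0], [-0.0, -0.0, -1.0]]
wrist_force: [0.2, -0.1, -0.7]
gripper_width: 0.163
```

```bash
python3 - <<'E'
from h import *
go([.6105,.0865,.1446],-4.8)
E
```

```text
pos [0.6103 0.0866 0.1476] psi -4.83 tilt [-0.  0. -1.] j [ 23.1  24.6  -6.8  -0.  -58.6  62.1] w 14.2 F [ 0.19 -0.11 -0.71] M [-0.139  0.146 -0.   ] t 21.45
delta [0.008 0.005 0.119] wz -0.005412339694872337
```

>>> play_rows(
  deltas=[
    [0,0,0.03,0,0,0,8],
    [0,0,0.05,0,0,0,8],
    [0,0,0.05,0,0,0,8],
  ],
)

```text
time_s: 21.75
tcp_pos: [0.6103, 0.0866, 0.1464]
ee_rot: [[0.996, -0.084, -0.0], [-0.084, -0.996, -0.0], [-0.0, 0.0, -1.0]]
wrist_force: [0.2, -0.1, -1.9]
gripper_width: 0.158
```

```bash
python3 - <<'E'
from h import *
go([.6105,.0865,.1446],-4.8)
E
```

```text
pos [0.6103 0.0866 0.1464] psi -4.82 tilt [-1.e-04 -0.e+00 -1.e+00] j [ 23.1  24.7  -6.9  -0.  -58.4  62.1] w 13.7 F [ 0.24 -0.12 -1.94] M [-0.025  0.145  0.043] t 21.75
delta [0.01  0.005 0.071] wz -0.00492560760014289
```

>>> play_rows(
  deltas=[
    [0,0,0.02,0,0,0,8],
    [0,0,0.04,0,0,0,8],
    [0,0,0.04,0,0,0,8],
  ],
)

```text
time_s: 22.05
tcp_pos: [0.6102, 0.0866, 0.1454]
ee_rot: [[0.996, -0.084, -0.0], [-0.084, -0.996, -0.0], [-0.0, 0.0, -1.0]]
wrist_force: [-0.4, 0.4, -0.6]
gripper_width: 0.154
```

```bash
python3 - <<'E'
from h import *
go([.6105,.0865,.1446],-4.8)
E
```

```text
pos [0.6102 0.0866 0.1454] psi -4.83 tilt [-1.e-04 -0.e+00 -1.e+00] j [ 23.1  24.8  -7.   -0.  -58.3  62.1] w 13.4 F [-0.37  0.38 -0.57] M [-0.122  0.127 -0.002] t 22.05
delta [0.01  0.004 0.03 ] wz -0.005713323077520016
```

>>> play_rows(
  deltas=[
    [0,0,0.02,0,0,0,8],
    [0,0,0.03,0,0,0,8],
    [0,0,0.03,0,0,0,8],
  ],
)

```text
time_s: 22.35
tcp_pos: [0.6103, 0.0867, 0.1447]
ee_rot: [[0.996, -0.084, 0.0], [-0.084, -0.996, 0.0], [0.0, -0.0, -1.0]]
wrist_force: [-0.2, 0.2, -0.6]
gripper_width: 0.158
```

```bash
python3 - <<'E'
from h import *
go([.6105,.0865,.1446],-4.8)
E
```

```text
pos [0.6103 0.0867 0.1447] psi -4.82 tilt [ 0.  0. -1.] j [ 23.1  24.8  -7.    0.  -58.2  62.1] w 13.8 F [-0.24  0.24 -0.58] M [-0.098  0.191 -0.011] t 22.35
delta [0.008 0.006 0.005] wz -0.0046874278664841285
```

>>> play_rows(
  deltas=[
    [0,0,0.01,0,0,0,8],
    [0,0,0.02,0,0,0,8],
    [0,0,0.02,0,0,0,8],
  ],
)

```text
time_s: 22.65
tcp_pos: [0.6104, 0.0866, 0.1447]
ee_rot: [[0.996, -0.084, 0.0], [-0.084, -0.996, -0.0], [0.0, -0.0, -1.0]]
wrist_force: [-1.6, 0.2, 3.3]
gripper_width: 0.162
```

```bash
python3 - <<'E'
from h import *
go([.6105,.0865,.1446],-4.8)
E
```

```text
pos [0.6104 0.0866 0.1447] psi -4.81 tilt [ 4.e-04 -0.e+00 -1.e+00] j [ 23.1  24.8  -7.    0.  -58.2  62.1] w 14.1 F [-1.58  0.19  3.26] M [-0.059  0.613 -0.022] t 22.65
delta [0.006 0.005 0.004] wz -0.0029024877826909546
```

>>> play_rows(
  deltas=[
    [0,0,0.01,0,0,0,8],
    [0,0,0.02,0,0,0,8],
    [0,0,0.02,0,0,0,8],
  ],
)

```text
time_s: 22.95
tcp_pos: [0.6104, 0.0867, 0.1447]
ee_rot: [[0.996, -0.084, 0.001], [-0.084, -0.996, -0.0], [0.001, -0.0, -1.0]]
wrist_force: [-3.1, 0.9, 6.3]
gripper_width: 0.156
```

```bash
python3 - <<'E'
from h import *
go([.6105,.0865,.1446],-4.8)
E
```

```text
pos [0.6104 0.0867 0.1447] psi -4.81 tilt [ 7.e-04 -0.e+00 -1.e+00] j [ 23.1  24.8  -7.    0.  -58.1  62.1] w 13.6 F [-3.13  0.87  6.3 ] M [-0.009  0.979 -0.007] t 22.95
delta [0.006 0.006 0.003] wz -0.0015295655050897139
```

>>> play_rows(
  deltas=[
    [0,0,-0.03,0,0,0,8],
    [0,0,-0.03,0,0,0,8],
    [0,0,-0.03,0,0,0,18],
    [0,0,-0.03,0,0,0,24],
    [0,0,-0.03,0,0,0,34],
    [0,0,-0.03,0,0,0,40],
    [0,0,-0.03,0,0,0,40],
    [0,0,-0.5,0,0,0,40],
    [0,0,-1.2,0,0,0,40],
    [0,0,-2.5,0,0,0,40],
    [0,0,-4,0,0,0,40],
  ],
)

```text
time_s: 24.05
tcp_pos: [0.6098, 0.0864, 0.2446]
ee_rot: [[0.996, -0.084, -0.002], [-0.084, -0.996, -0.001], [-0.002, 0.001, -1.0]]
wrist_force: [0.9, 0.1, 0.6]
gripper_width: 0.46
```

```bash
python3 - <<'E'
from h import *
go([.5,-.2,.26],-4.8)
E
```

```text
pos [0.6098 0.0864 0.2446] psi -4.82 tilt [-1.7e-03 -8.0e-04 -1.0e+00] j [ 23.1  20.4   1.2   0.  -70.9  62.1] w 40.0 F [0.91 0.07 0.57] M [-0.055  0.028 -0.001] t 24.05
delta [-3.413 11.786 -0.599] wz -0.004371655699554467
```

>>> play_rows(
  deltas=[
    [-0.4,1.4,-0.6,0,0,0,40],
    [-0.8,2.8,-0.6,0,0,0,40],
    [-1.2,4.2,-0.6,0,0,0,40],
    [-1.6,5.6,-0.6,0,0,0,40],
    [-2,7,-0.6,0,0,0,40],
    [-2.4,8.4,-0.6,0,0,0,40],
    [-2.8,9.8,-0.6,0,0,0,40],
    [-3.2,11,-0.6,0,0,0,40],
    [-3.4,11.8,-0.6,0,0,0,40],
    [-3.4,11.8,-0.6,0,0,0,40],
  ],
)

```text
time_s: 25.05
tcp_pos: [0.5, -0.2021, 0.2598]
ee_rot: [[0.996, -0.087, 0.001], [-0.087, -0.996, -0.001], [0.001, 0.0, -1.0]]
wrist_force: [-0.1, 0.5, -0.2]
gripper_width: 0.458
```

```bash
python3 - <<'E'
from h import *
ims=[]
def K(x,y,a):
    c,s=np.cos(a),np.sin(a)
    f=lambda hx,hy,z:np.array([[x+c*u*hx-s*v*hy,y+s*u*hx+c*v*hy,z] for u,v in((1,1),(1,-1),(-1,-1),(-1,1))])
    return [f(.0675,.004,.1445),f(.014,.007,.1745)]
for cam,u,off in(('top',(302,200),(.001,.0019)),('side',(295,190),(-.002,.0036))):
    c=save(cam,cam+'9.png'); zoom(c,u,36,'a.png',12); a=cv2.imread('pics/a.png')
    zoom(c,u,36,'b.png',12,K(.6104+off[0],.0866+off[1],np.radians(-4.8))); b=cv2.imread('pics/b.png')
    ims.append(np.vstack([cv2.resize(i,(300,300)) for i in (a,b)]))
    for n in('key','nut','grease_tub','bearing','wrench'):
        print(cam,n,[(np.round(d['centre'],3),round(d['score'],2)) for d in r.spot_in(cam,n)])
cv2.imwrite('pics/m9.png',np.hstack(ims)); print(r.sense()['time_s'])
E
```

```text
a.png 266 164
b.png 266 164
top key [(array([0.608, 0.088, 0.147]), 0.67), (array([0.574, 0.086, 0.141]), 0.67)]
top nut [(array([0.84 , 0.103, 0.108]), 0.51)]
top grease_tub [(array([ 0.728, -0.093,  0.061]), 0.98), (array([0.572, 0.083, 0.139]), 0.37)]
top bearing []
top wrench [(array([0.515, 0.366, 0.004]), 0.62)]
a.png 259 154
b.png 259 154
side key [(array([0.61 , 0.088, 0.143]), 0.79)]
side nut [(array([0.57 , 0.105, 0.137]), 0.69), (array([0.831, 0.115, 0.102]), 0.69), (array([0.554, 0.112, 0.12 ]), 0.65)]
side grease_tub [(array([ 0.728, -0.077,  0.048]), 0.64)]
side bearing [(array([ 0.364, -0.126,  0.012]), 0.63)]
side wrench [(array([0.515, 0.366, 0.009]), 0.97)]
25.65
```

View pics/m9.png

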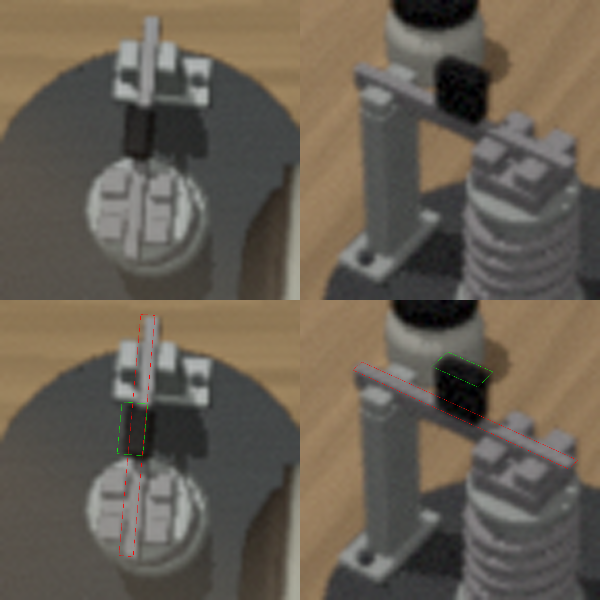

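```bash
python3 -c "
from station import r
print(r.finish_job())"
```

```text
the job is handed in; nothing more can be done
None
```

I screwed the nut down about 181° clockwise, seated the key in both slots, released it and handed the job in at about 26 s. `finish_job` gave no verdict, so I don't know the score.

- **Nut:** The torque held near 0.11 N m while loose. It began to climb at about 125–135° of turning and reached 0.39 N m near the end. I stopped at the next aligned position, with the slot at about -4.5°. The camera puts the post's direction at about -4.4° to -5.4° (about -3.1° in one earlier side-view fit), so they agree within about 1.5°.
- **Key:** It went down with no sideways catching and met the slot floor exactly at the expected height, with at most about 6 N of vertical force at the wrist. The last pictures from both cameras show it level, lying in the nut and the post, with the grip block midway between them.
- **Bystanders:** The tub and the wrench were found where they started in both views. The bearing was found in place in the side view but was missed in the last top view.

**Not checked or in disagreement:**
- I could not measure the nut's force on the spring seat. I judged it only from the torque rise, which was a little steeper than the task describes. An upward force of up to 8 N also built up on the tool while turning.
- The two cameras differ from each other and from the arm by about 2–3 mm. I used what I felt at the nut for its axis.

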